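# Clamp a bottle on the shaker with its locking slide

## Task

Clamp the dropper bottle that stands free near the front of the bench on the bench shaker and set it running: squeeze the lock tab of the sliding jaw against its grip plate, keep it squeezed while you slide the jaw right back, then stand the bottle upright on the shaker plate between the two jaws. Squeeze the tab again, slide the jaw up snug so that the bottle is held against the fixed jaw, and let go so that the tab springs out and locks; only then push the run lever all the way over to the back. Do not tip the bottle over, and leave the tape roll and the timer where they are.

Things in the scene. Friction and masses are not known exactly. Their poses are not given: they have to be found in the camera images.
- shaker: Bench shaker, fixed: white housing 150 (x) x 340 (y) mm, flat aluminium top plate at z = 44 mm carrying clamp and lever; it does not shake here. Origin: centre of its underside; z up, x to its back (dials on its front, -x), y along the clamp to the fixed jaw. 'S' below means this frame, mm. Guide rails 6 mm high run from y = -115 to 55; the bottle stands on bare plate beyond them.
- fixed_face (a point): Foot of the fixed jaw's rubber face, at S (0, 140, 44), axes as the shaker's. The face looks to -y, 80 mm wide, 45 mm high. Set the bottle down with its centre 23 to 30 mm in front of it (S x = 0 +- 15, y = 110 to 117).
- tab_grip (a point): Where to pinch the jaw from above, fingers closing along the shaker's x; moves with the jaw, at S (0, 46 - slide, 116), axes as the shaker's. Outer faces: steel lock tab 24 mm to -x, black fixed grip plate 24 mm to +x (48 mm across; 39 mm fully pressed, middle then 4.5 mm to +x). Both 36 to 40 mm long in y, tops 18 mm above this point; fingertips stay 80 mm above bench. Grip 25 to 40 N.
- jaw_face (a point): Middle of the sliding jaw's rubber face (64 mm wide, top 89 mm above the bench), looking to +y at the fixed jaw; 78 mm to +y of tab_grip; axes as the shaker's.
- jaw_slide (a joint): Sliding jaw, m: 0 = closed as found, grows to the shaker's -y, end stop 0.094. Jaw gap = slide + 0.016. Friction 2 N. Locks in notches at 0, 0.015, 0.030 ... 0.090, each with 2.5 mm play either way; passes the teeth between only while the tab is pressed. With the bottle against the fixed jaw it meets the bottle at 0.029, inside the play of notch 0.030.
- lock_tab (a joint): How far the lock tab is pressed in (towards +x), m: 0 = sprung out, 0.009 = fully in; its pawl clears the teeth beyond 0.005. Spring: 6 N to start, 13 N fully in. Let go between notches, the pawl rests on a tooth (about 0.005) and does not lock.
- run_lever (a joint): Run lever, rad: 0 to 0.2 as found, leaning to the front (-x); 1.0 = fully over to the back (+x), its end stop. Stays where it is left; takes about 1 N at the knob.
- run_lever_tip (a point): Centre of the lever's round knob (26 mm diameter), 70 mm from the hinge, which lies along y at S (0, -137, 66). Knob at S (-34, -137, 127) when leaning to the front, 136 high when upright, (34, -137, 127) fully over. Push at the knob from the front with closed fingers.
- bottle: Brown dropper bottle, upright on the open bench beside the shaker (not the one by the back wall): 128 mm tall; body 45 mm in diameter up to 73 mm, shoulder narrowing to 85 mm, screw cap 29 mm wide to 111 mm, dropper above; 0.1 to 0.2 kg. Origin: centre of its underside, z up. Best gripped by the top of its body, fingertips 54 mm above its foot; carry it well over the lever.
- tape: Roll of brown tape lying flat, 92 mm across, 48 mm high; a bystander. Origin: centre of its underside.
- bench_timer: Small white digital timer standing on its edge, 20 x 70 x 62 mm high; a bystander. Origin: centre of its underside.

How it is judged:
On the way, in this order (a step that is already met when the one before it is completed fails the run):
1. the sliding jaw has been slid back, its tab held pressed (value of joint jaw_slide above 0.065 m), for 0.1 s.
2. the bottle stands on the plate between the jaws, let go (angle between bottle's own z axis and vertical below 0.08 rad and z of bottle in the frame of shaker between 0.039 and 0.049 m and x of bottle in the frame of shaker between -0.03 and 0.03 m and y of bottle in the frame of shaker between 0.075 and 0.122 m and contact force between bottle and the fingers below 0.1 N), for 0.2 s.
3. the jaw is up against the bottle and locked, tab sprung out and let go (angle between bottle's own z axis and vertical below 0.08 rad and z of bottle in the frame of shaker between 0.039 and 0.049 m and x of bottle in the frame of shaker between -0.03 and 0.03 m and y of bottle in the frame of shaker between 0.11 and 0.122 m and value of joint jaw_slide between 0.0265 and 0.0335 m and value of joint lock_tab below 0.002 m and contact force between shaker and the fingers below 0.1 N), for 0.2 s.
4. the run lever is fully over to the back (angle between bottle's own z axis and vertical below 0.08 rad and z of bottle in the frame of shaker between 0.039 and 0.049 m and x of bottle in the frame of shaker between -0.03 and 0.03 m and y of bottle in the frame of shaker between 0.11 and 0.122 m and value of joint jaw_slide between 0.0265 and 0.0335 m and value of joint lock_tab below 0.002 m and value of joint run_lever above 0.88 rad), for 0.2 s.
At the end, for the whole second after the job is handed in: Bottle at rest, upright (0.08 rad) on the plate, within 30 mm of the clamp's middle line, centre 18 to 30 mm from the fixed jaw's face; sliding jaw locked in the 0.030 notch (slide 0.0265 to 0.0335) with its tab sprung out (under 2 mm); run lever beyond 0.88 rad (all of step 4 and linear speed of bottle below 0.02 m/s); the robot touches nothing.
It fails at once if the bottle is tipped over (angle between bottle's own z axis and vertical above 0.6 rad).
It fails at once if the run lever is thrown before the bottle is clamped (value of joint run_lever above 0.6 rad and not (angle between bottle's own z axis and vertical below 0.08 rad and z of bottle in the frame of shaker between 0.039 and 0.049 m and x of bottle in the frame of shaker between -0.03 and 0.03 m and y of bottle in the frame of shaker between 0.11 and 0.122 m and value of joint jaw_slide between 0.0265 and 0.0335 m and value of joint lock_tab below 0.002 m)).
It fails at once if the tape roll is moved away (distance of tape from where it was at the start of the episode above 0.03 m).
It fails at once if the timer is moved away or knocked over (distance of bench_timer from where it was at the start of the episode above 0.03 m or angle between bench_timer's own z axis and vertical above 0.5 rad).
It also fails if it takes over 72 s, if anything falls off the work surface, if the arm or the gripper's body presses on something with over 40 N, if the wrist force passes 120 N, or if a joint passes its speed limit or range.

## Robot

A 6-joint arm with a two-finger parallel gripper is mounted at the origin on a cart in front of the work surface, level with it; the furniture and walls round the work are solid. World frame = base frame: x ahead of the robot, y to its left, z up, the work surface at z = 0. Lengths are in m, angles in rad, forces in N, time in s.
With the tool pointing down it reaches from about 0.35 to 0.875 m from the base axis. Payload 15.5 kg.
Tool frame: the origin (TCP) lies between the finger pads; the fingertips stand 19 mm ahead of it and the grasp point (between the pads) is the TCP; z points along the fingers, y is the line along which they close (so a half turn about z gives the same grasp; the last joint's range is limited). The gripper opens to 85 mm and grips with 20 to 120 N. Pads are 22 mm wide; open, the fingers measure 114 mm over their backs; the gripper's body (76 mm by 85 mm) begins 54 mm behind the grasp point. The pads swing forward as they close: fully open they stand 13 mm farther back than shut.
Start: joints at [1.028, 0.494, 1.345, -0, 1.302, -0.096], TCP at [0.271, 0.563, 0.25] pointing down, gripper open.
Joint ranges: [-2.91, 2.91], [-0.82, 2.16], [0.22, 2.67], [-1.22, 4.37], [0.12, 2.79], [-3.08, 3.08]. Speed limits (rad/s): [1.89, 1.89, 2.57, 3.01, 3.01, 3.01].

## Interface

Orientations are given as a rotation vector (axis times angle).
In Python, from workcell import bot gives the robot as it stands.
- The arm moves only by the tool arm_command, never from a script. Its argument "series" is a list of rows, each an object with "gripper": the finger opening in m, from 0 to 0.0854; "xyz": the shift along the tool's x, y, z in m, a list of three; "yaw": the turn about the tool's z in rad. A call has 1 to 20 rows; each row is the pose to reach, as a shift and turn from the pose commanded when the call began, along the tool's axes at that moment; what a row does not reach only later rows make up. A row lasts 1/8 s, in which the tool goes at most 62.5 mm and 10.7 degrees, less where a joint would pass 70% of its speed; a pose out of reach is approached as far as the arm can. A call with a gripper value outside its range is refused whole. The fingers move at their own pace and stop on an object; "squeeze" is the grip in N (left out, the last holds). Time passes only in rows, so rows that repeat a pose let the fingers close. It gives the time, the measured TCP pose, the force, the opening and the grip force at its end, in the units of the state.
- bot.get_state(): the state, without advancing time (a new reading comes with each control period).
- bot.read_camera(name): name is "scene" or "top"; returns (picture, depth): 400x640x3 uint8, blue, green, red; 400x640 float32, m along the optical axis (not along the pixel's ray), 0 where there is no reading.
- bot.get_calibration(name): a dict with "K" (3x3 intrinsics, pixels), "R" (3x3) and "t" (3): a world point X has camera coordinates R X + t. Camera axes: x right, y down, z forward; pixel columns grow to the right and rows downward; lengths in m; the calibration is good to about 2 mm. A picture is of the moment at which its call begins. get_calibration takes no time and is no camera call.
- bot.sign_off(): hands the job in; it is judged then, once.
The state is a dict: "time_s": time; "joints": joint angles; "dq": joint speeds; "tau": joint torques, N m; "tool_pos": TCP position; "tool_rot": TCP orientation; "force": force on the tool from outside, world axes, zero at the start; "ft_torque": the same for the moment, N m; "gripper_width": opening from 0.0 (shut) to 1.0 (fully open); "grip_force": force on a finger pad.
Only numpy, scipy, OpenCV 4.12 (cv2) and the standard library are available. Lean on these libraries where they do the work, as an engineer would, in place of code of your own. Each camera call takes 0.05 s, during which the arm holds its last target. There are 200 camera calls.

## Working session

There is one attempt and no reset: what is moved stays moved. The work goes in short steps, Python scripts to look and compute and a tool call to move; the robot and the scene stay as the last step left them, time stands still between calls to the robot, and variables do not carry over. Pictures are saved under pics/ and viewed, at most 10 in all, crops included, and the job is handed in when it is done.

Besides the shell and the picture viewer there is one more tool, called after "Request:" in YAML: its name, and indented under it one key for each argument. arm_command: Moves the arm, as the interface text tells. Its arguments: {"type":"object","properties":{"series":{"type":"array","items":{"type":"object","properties":{"gripper":{"type":"number"},"xyz":{"type":"array","items":{"type":"number"}},"yaw":{"type":"number"}}}},"squeeze":{"type":"number"}},"required":["series"]}

```bash
mkdir -p pics && ls && cat > h.py <<'E'
import numpy as np, cv2
from workcell import bot
def snap(n):
    im,d=bot.read_camera(n); c=bot.get_calibration(n)
    return im,d,{k:np.array(c[k]) for k in c}
def cloud(d,c):
    v,u=np.indices(d.shape); K=c['K']
    P=np.stack([(u-K[0,2])/K[0,0]*d,(v-K[1,2])/K[1,1]*d,d],-1)
    W=(P-c['t'].ravel())@c['R']; W[d<=0]=np.nan
    return W
E
python3 - <<'E'
from h import *
for n in ('scene','top'):
    im,d,c=snap(n); cv2.imwrite(f'pics/{n}0.png',im); np.savez(f'{n}0.npz',im=im,d=d,W=cloud(d,c))
    print(n,c['K'].tolist(),(-c['R'].T@c['t'].ravel()).round(3),c['R'].round(2).tolist())
s=bot.get_state(); print(s['time_s'],s['tool_pos'],s['tool_rot'],s['gripper_width'])
E
```

```text
pics
scene [[405.81561431743063, 0.0, 317.00843979876026], [0.0, 405.81561431743063, 199.45617986713555], [0.0, 0.0, 1.0]] [ 0.108 -0.708  0.767] [[0.84, -0.54, -0.01], [-0.34, -0.52, -0.78], [0.42, 0.66, -0.62]]
top [[506.72901874066844, 0.0, 319.37245848688354], [0.0, 506.72901874066844, 196.0842144161423], [0.0, 0.0, 1.0]] [ 0.429 -0.016  1.438] [[0.01, -1.0, 0.02], [-1.0, -0.01, -0.08], [0.08, -0.01, -1.0]]
0.1 [0.27042798 0.56312458 0.24977262] [-6.97373863e-01 -3.06286789e+00  1.62478623e-03] 0.997691172871536
```

View pics/scene0.png

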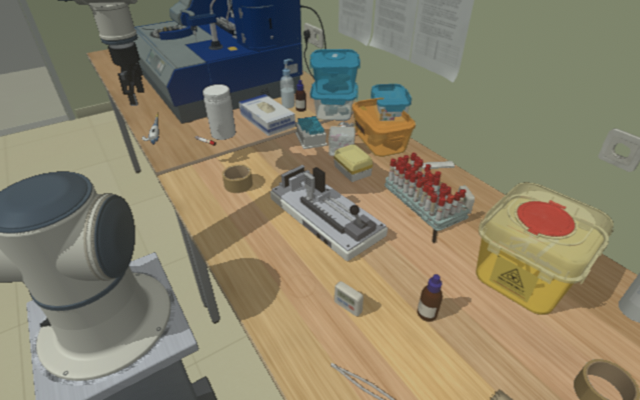

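View pics/top0.png

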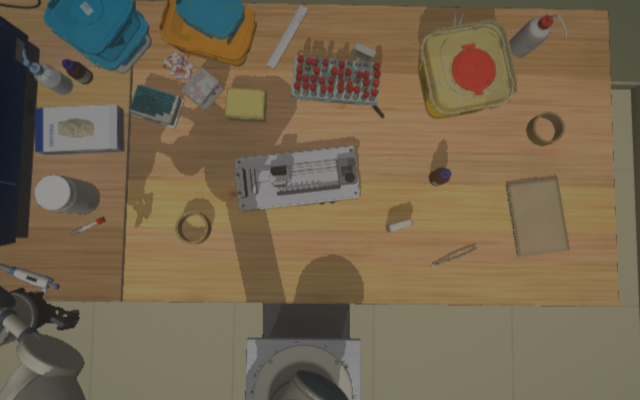

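The scene shot shows the bottle at about (430,298), the timer at (348,297), the shaker at (330,213) and the tape at (237,178). In the top view the shaker is at (297,179) with its fixed jaw on the left, the bottle at (440,177), the timer at (400,225) and the tape at (195,228).

```bash
python3 - <<'E'
from h import *
from scipy.spatial import ConvexHull
D={n:np.load(n+'0.npz') for n in('scene','top')}
im=D['top']['im']; W=D['top']['W']
cv2.imwrite('pics/crop.png',cv2.resize(im[135:225,220:370],None,fx=5,fy=5,interpolation=cv2.INTER_CUBIC))
# shaker: plate points and pose
m=np.zeros(im.shape[:2],bool); m[140:216,228:366]=1
m&=(W[...,2]>.036)&(W[...,2]<.052)
print('plate z',np.median(W[m][:,2]),m.sum())
P=W[m][:,:2]; r=cv2.minAreaRect(P.astype(np.float32)); print('top',r, cv2.boxPoints(r).round(4).tolist())
# bottle: points above 0.02 in neighbourhood, both views
for n in D:
    Q=D[n]['W'].reshape(-1,3)
    b=cv2.minAreaRect
    for nm,c0,rad in(('bottle',None,0),):
        g=W[176,440] ; 
        k=(np.hypot(Q[:,0]-g[0],Q[:,1]-g[1])<.07)&(Q[:,2]>.015)&(Q[:,2]<.14)
        for lo,hi in((.015,.04),(.04,.07),(.086,.11),(.11,.13)):
            q=Q[k&(Q[:,2]>lo)&(Q[:,2]<hi)]
            if len(q): print(n,nm,lo,hi,len(q),q.min(0).round(4),q.max(0).round(4),q.mean(0).round(4))
for nm,(v,u),rad in(('timer',(225,400),.06),('tape',(213,195),.08)):
    g=W[v,u]; Q=W.reshape(-1,3); k=(np.hypot(Q[:,0]-g[0],Q[:,1]-g[1])<rad)&(Q[:,2]>.03)&(Q[:,2]<.1); q=Q[k]; print(nm,q.min(0),q.max(0))
E
```

```text
plate z 0.042892960423867886 4382
top ((0.5952418446540833, 0.026717379689216614), (0.14853772521018982, 0.33621084690093994), 7.0484395027160645) [[0.5008999705314636, 0.18440000712871552], [0.5422000288963318, -0.14920000731945038], [0.6895999908447266, -0.13099999725818634], [0.6482999920845032, 0.20270000398159027]]
scene bottle 0.015 0.04 156 [ 0.5825 -0.3953  0.0152] [ 0.6168 -0.3564  0.0398] [ 0.5917 -0.3821  0.0277]
scene bottle 0.04 0.07 203 [ 0.5822 -0.3955  0.0401] [ 0.6167 -0.3549  0.07  ] [ 0.592  -0.3824  0.0555]
scene bottle 0.086 0.11 105 [ 0.5909 -0.3872  0.086 ] [ 0.6145 -0.3595  0.11  ] [ 0.5976 -0.3777  0.1004]
scene bottle 0.11 0.13 118 [ 0.5939 -0.3853  0.1101] [ 0.6185 -0.3607  0.1293] [ 0.6033 -0.375   0.1183]
top bottle 0.015 0.04 36 [ 0.5813 -0.3752  0.0152] [ 0.6224 -0.3467  0.038 ] [ 0.5971 -0.3543  0.027 ]
top bottle 0.04 0.07 59 [ 0.5817 -0.3796  0.0402] [ 0.6251 -0.3471  0.07  ] [ 0.5975 -0.3556  0.0574]
top bottle 0.086 0.11 57 [ 0.5894 -0.382   0.0861] [ 0.6166 -0.3559  0.1097] [ 0.6018 -0.3642  0.1026]
top bottle 0.11 0.13 49 [ 0.594  -0.3803  0.1102] [ 0.6161 -0.3591  0.1291] [ 0.6035 -0.3688  0.1192]
timer [ 0.45128675 -0.29021304  0.0313462 ] [ 0.48516358 -0.22454639  0.06862191]
tape [0.41532732 0.26728138 0.03003661] [0.4974214  0.35888183 0.05621892]
```

View pics/crop.png

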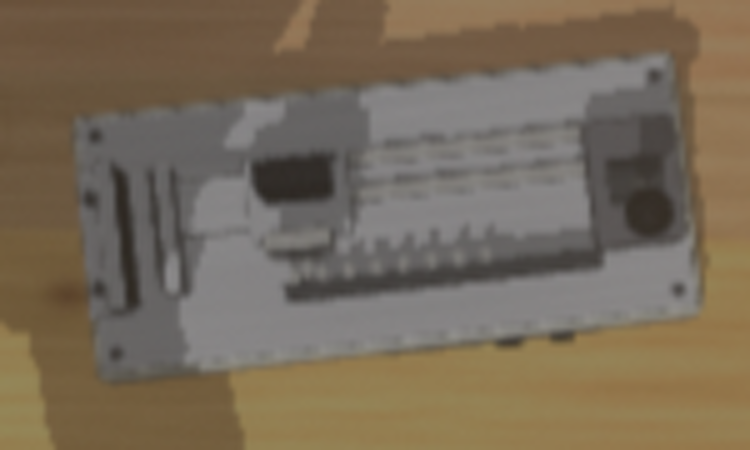

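The crop shows the fixed jaw at left (120,235), the black grip plate at (292,178), the steel lock tab at (300,240), and the lever knob at (648,212). I'll refine the pose using both views.

```bash
cat >> h.py <<'E'
SC=np.array([.5952,.0267]); SY=.123
def toS(W,c=SC,a=SY):
    d=W[...,:2]-c; x=d[...,0]*np.cos(a)+d[...,1]*np.sin(a); y=-d[...,0]*np.sin(a)+d[...,1]*np.cos(a)
    return np.stack([x,y,W[...,2]],-1)
def toW(x,y): 
    c,s=np.cos(SY),np.sin(SY); return SC+[c*x-s*y,s*x+c*y]
E
python3 - <<'E'
from h import *
D={n:np.load(n+'0.npz') for n in('scene','top')}
f=lambda q:np.percentile(q,[2,50,98],axis=0).round(4).tolist() if len(q) else None
for n in D:
    W=D[n]['W']
    m=(np.abs(W[...,2]-.043)<.007); S=toS(W); m&=(np.abs(S[...,0])<.09)&(np.abs(S[...,1])<.19)
    r=cv2.minAreaRect(W[m][:,:2].astype(np.float32)); print(n,'plate',m.sum(),r)
    A=lambda k:S[k]
    z=S[...,2];x=S[...,0];y=S[...,1]
    print(' grip plate',f(S[(z>.125)&(z<.145)&(abs(y-.046)<.04)&(x>0)&(x<.05)]))
    print(' tab',f(S[(z>.10)&(z<.145)&(abs(y-.046)<.04)&(x<0)&(x>-.05)]))
    print(' fixed jaw',f(S[(z>.08)&(z<.1)&(y>.12)&(abs(x)<.08)]))
    print(' slide jaw',f(S[(z>.075)&(z<.1)&(y>.09)&(y<.13)&(abs(x)<.08)]))
    print(' knob',f(S[(z>.115)&(z<.16)&(y<-.11)&(abs(x)<.08)]))
for p in((0,46),(0,-30),(0,113.5),(-34,-137),(0,-137)): print(p,toW(p[0]/1e3,p[1]/1e3).round(4))
from scipy.spatial.transform import Rotation as R
s=bot.get_state(); print(R.from_rotvec(s['tool_rot']).as_matrix().round(4),s['tool_pos'])
E
```

```text
scene plate 2388 ((0.5949625968933105, 0.021690070629119873), (0.14806906878948212, 0.3382701277732849), 7.741245269775391)
 grip plate [[0.009, 0.0223, 0.1254], [0.0135, 0.0395, 0.1336], [0.0243, 0.0602, 0.1375]]
 tab [[-0.0243, 0.0236, 0.1003], [-0.0212, 0.0381, 0.1216], [-0.0131, 0.0582, 0.1363]]
 fixed jaw [[-0.076, 0.1357, 0.0804], [-0.0146, 0.5741, 0.0889], [0.0423, 2.9528, 0.0993]]
 slide jaw [[-0.0339, 0.1076, 0.0755], [-0.0057, 0.1111, 0.087], [0.0342, 0.1192, 0.0916]]
 knob [[-0.0466, -0.4048, 0.1158], [-0.034, -0.151, 0.1292], [-0.0168, -0.1338, 0.1451]]
top plate 4261 ((0.5952418446540833, 0.026717379689216614), (0.14853772521018982, 0.33621084690093994), 7.0484395027160645)
 grip plate [[0.0088, 0.0269, 0.1261], [0.0163, 0.0469, 0.1317], [0.0249, 0.0655, 0.1372]]
 tab [[-0.024, 0.0283, 0.1084], [-0.0202, 0.0457, 0.1319], [-0.0139, 0.0617, 0.137]]
 fixed jaw [[-0.0642, 0.1213, 0.0803], [0.0025, 0.5534, 0.0871], [0.0618, 0.7518, 0.0985]]
 slide jaw [[-0.0328, 0.1121, 0.079], [-0.0002, 0.1172, 0.0871], [0.0333, 0.1239, 0.0931]]
 knob [[-0.0454, -0.4001, 0.117], [-0.0301, -0.1411, 0.1349], [-0.0135, -0.1256, 0.1452]]
(0, 46) [0.5896 0.0724]
(0, -30) [ 0.5989 -0.0031]
(0, 113.5) [0.5813 0.1393]
(-34, -137) [ 0.5783 -0.1134]
(0, -137) [ 0.612  -0.1093]
[[-9.014e-01  4.329e-01 -6.000e-04]
 [ 4.329e-01  9.014e-01 -9.000e-04]
 [ 1.000e-04 -1.100e-03 -1.000e+00]] [0.27042798 0.56312458 0.24977262]
```

```bash
cat >> h.py <<'E'
def ray(c,u,v,z):
    K=c['K']; uv=np.stack([np.asarray(u,float),np.asarray(v,float)],-1)
    dc=np.concatenate([(uv-K[:2,2])/[K[0,0],K[1,1]],np.ones(uv.shape[:-1]+(1,))],-1)
    d=dc@c['R']; o=-c['R'].T@c['t'].ravel()
    return o+d*((z-o[2])/d[...,2])[...,None]
E
python3 - <<'E'
from h import *
for n in('scene','top'):
    D=np.load(n+'0.npz'); W=D['W']; S=toS(W); c={k:np.array(v) for k,v in bot.get_calibration(n).items()}
    x,y,z=S[...,0],S[...,1],S[...,2]
    bench=(z>-.02)&(z<.02)&(abs(W[...,0]-.55)<.15)&(abs(W[...,1]+.25)<.15)
    bare=(abs(x)<.06)&(abs(y+.0)<.15)&(abs(z-.044)<.012)
    print(n,'bench z',np.median(z[bench]).round(4),'plate z hist',np.histogram(z[bare],bins=np.arange(.032,.057,.002)))
    def rc(m,zz):
        m=cv2.morphologyEx(m.astype(np.uint8),cv2.MORPH_OPEN,np.ones((2,2)))
        k,l,st,ce=cv2.connectedComponentsWithStats(m); i=1+np.argmax(st[1:,4]); v,u=np.nonzero(l==i); return ray(c,u,v,zz)
    # knob
    kb=toS(rc((z>.118)&(z<.15)&(abs(y+.14)<.04)&(abs(x+.03)<.04),.127)); print(' knob@127 S',((kb.min(0)+kb.max(0))/2*1e3).round(1),(np.ptp(kb,0)*1e3).round(1))
    gp=toS(rc((z>.131)&(abs(y-.046)<.04)&(x>0)&(x<.05),.134)); print(' gripplate top',(gp.min(0)*1e3).round(1),(gp.max(0)*1e3).round(1))
    g=(np.hypot(W[...,0]-.603,W[...,1]+.37)<.03)&(W[...,2]>.118)
    b=rc(g,.124); print(' bottle dropper',((b.min(0)+b.max(0))/2).round(4))
    pl=(abs(z-.044)<.009)&(abs(x)<.09)&(abs(y)<.19)
    q=rc(pl,.044); print(' plate rect',cv2.minAreaRect(q[:,:2].astype(np.float32)))
E
```

```text
scene bench z 0.0006 plate z hist (array([  0,   0,   0,   0,  27, 304, 647, 291, 108, 124,  65,  51]), array([0.032, 0.034, 0.036, 0.038, 0.04 , 0.042, 0.044, 0.046, 0.048,
       0.05 , 0.052, 0.054, 0.056]))
 knob@127 S [ -19.3 -139.7  127. ] [33.1 32.6  0. ]
 gripplate top [  7.2  17.6 134. ] [ 23.8  55.9 134. ]
 bottle dropper [ 0.6044 -0.3767  0.124 ]
 plate rect ((0.5925384163856506, 0.012339949607849121), (0.15139542520046234, 0.3385438323020935), 7.37784481048584)
top bench z -0.0016 plate z hist (array([  7,  32, 139, 375, 654, 746, 605, 348, 190,  88,  42,  25]), array([0.032, 0.034, 0.036, 0.038, 0.04 , 0.042, 0.044, 0.046, 0.048,
       0.05 , 0.052, 0.054, 0.056]))
 knob@127 S [ -27.  -139.9  127. ] [24.3 24.3  0. ]
 gripplate top [  9.4  39.3 134. ] [ 20.4  60.7 134. ]
 bottle dropper [ 0.6025 -0.3728  0.124 ]
 plate rect ((0.5921833515167236, 0.024043306708335876), (0.14624667167663574, 0.3353946805000305), 7.199414253234863)
```

```bash
cat >> h.py <<'E'
SC=np.array([.5945,.0240]); SY=.124
def toW(x,y):
    c,s=np.cos(SY),np.sin(SY); return SC+[c*x-s*y,s*x+c*y]
from scipy.spatial.transform import Rotation as Ro
def plan(xy,z):
    s=bot.get_state(); M=Ro.from_rotvec(s['tool_rot']).as_matrix()
    d=np.r_[xy,z]-s['tool_pos']
    ya=np.arctan2(M[1,1],M[0,1]); dy=(ya-SY+np.pi/2)%np.pi-np.pi/2
    print('shift',(M.T@d).round(4),'yaw',dy.round(3),'pos',np.round(s['tool_pos'],4),'t',s['time_s'],'F',np.round(s['force'],1),'w',round(s['gripper_width']*.0854,4),'gf',s['grip_force'])
E
python3 -c "
from h import *
plan(toW(.0045,.046),.22);print(toW(.0045,.046),toW(0,.112),toW(-.06,-.137))"
```

```text
shift [-0.5044 -0.3045  0.0301] yaw 0.999 pos [0.2704 0.5631 0.2498] t 0.1 F [-0.5  0.2 -0. ] w 0.0852 gf 0.0
[0.59327605 0.07020338] [0.58064756 0.13514005] [ 0.55190519 -0.11936904]
```

Request:
arm_command:
  series:
    - {"xyz": [-0.1, -0.06, 0.005], "yaw": 0.18, "gripper": 0.085}
    - {"xyz": [-0.2, -0.12, 0.01], "yaw": 0.36, "gripper": 0.085}
    - {"xyz": [-0.3, -0.18, 0.02], "yaw": 0.54, "gripper": 0.085}
    - {"xyz": [-0.4, -0.24, 0.03], "yaw": 0.72, "gripper": 0.085}
    - {"xyz": [-0.504, -0.305, 0.03], "yaw": 0.9, "gripper": 0.085}
    - {"xyz": [-0.504, -0.305, 0.03], "yaw": 1.0, "gripper": 0.085}
    - {"xyz": [-0.504, -0.305, 0.03], "yaw": 1.0, "gripper": 0.085}
    - {"xyz": [-0.504, -0.305, 0.03], "yaw": 1.0, "gripper": 0.085}
    - {"xyz": [-0.504, -0.305, 0.03], "yaw": 1.0, "gripper": 0.085}
    - {"xyz": [-0.504, -0.305, 0.03], "yaw": 1.0, "gripper": 0.085}
    - {"xyz": [-0.504, -0.305, 0.03], "yaw": 1.0, "gripper": 0.085}
    - {"xyz": [-0.504, -0.305, 0.03], "yaw": 1.0, "gripper": 0.085}
    - {"xyz": [-0.504, -0.305, 0.03], "yaw": 1.0, "gripper": 0.085}
    - {"xyz": [-0.504, -0.305, 0.03], "yaw": 1.0, "gripper": 0.085}

```text
time_s: 1.85
tool_pos: [0.5925, 0.071, 0.2204]
tool_rot: [2.079, 2.355, 0.0]
force: [0.3, 0.2, -0.0]
gripper_width: 0.994
grip_force: 0.0
```

```bash
python3 -c "
from h import *
im,d,c=snap('scene');cv2.imwrite('pics/s1.png',cv2.resize(im[100:270,230:430],None,fx=4,fy=4,interpolation=cv2.INTER_CUBIC)[:600])
plan(toW(.0045,.046),.116)"
```

```text
shift [-0.0008  0.0006  0.1044] yaw -0.0 pos [0.5926 0.0709 0.2204] t 1.9 F [-0.7 -0.   0. ] w 0.0849 gf 0.0
```

View pics/s1.png

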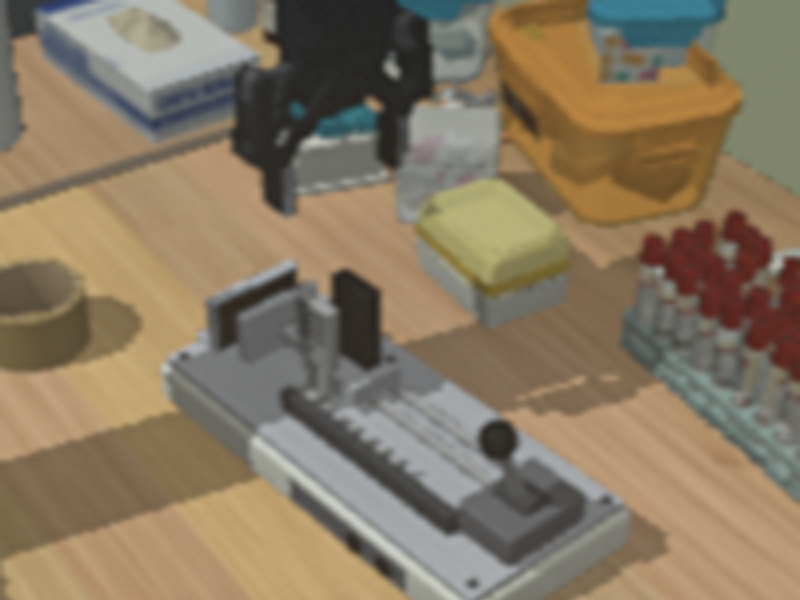

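The gripper hangs over the tab and plate (320,340)/(357,315), aligned. Knob is at (497,438). Descend.

Request:
arm_command:
  series:
    - {"xyz": [0, 0, 0.03], "yaw": 0, "gripper": 0.085}
    - {"xyz": [0, 0, 0.06], "yaw": 0, "gripper": 0.085}
    - {"xyz": [0, 0, 0.085], "yaw": 0, "gripper": 0.085}
    - {"xyz": [0, 0, 0.104], "yaw": 0, "gripper": 0.085}
    - {"xyz": [0, 0, 0.104], "yaw": 0, "gripper": 0.085}
    - {"xyz": [0, 0, 0.104], "yaw": 0, "gripper": 0.085}
    - {"xyz": [0, 0, 0.104], "yaw": 0, "gripper": 0.055}
    - {"xyz": [0, 0, 0.104], "yaw": 0, "gripper": 0.03}
    - {"xyz": [0, 0, 0.104], "yaw": 0, "gripper": 0.03}
    - {"xyz": [0, 0, 0.104], "yaw": 0, "gripper": 0.03}
    - {"xyz": [0, 0, 0.104], "yaw": 0, "gripper": 0.03}
    - {"xyz": [0, 0, 0.104], "yaw": 0, "gripper": 0.03}
    - {"xyz": [0, 0, 0.104], "yaw": 0, "gripper": 0.03}
  squeeze: 34

```text
time_s: 3.52
tool_pos: [0.5966, 0.0705, 0.1181]
tool_rot: [2.077, 2.349, 0.009]
force: [17.3, 4.0, 6.1]
gripper_width: 0.447
grip_force: 38.9
```

```bash
python3 -c "
from h import *
plan(toW(.0045,.046),.116)"
```

```text
shift [ 0.0001 -0.0034  0.0021] yaw -0.001 pos [0.5966 0.0705 0.1181] t 3.525 F [17.3  4.   6.1] w 0.0382 gf 38.87144923210144
```

Request:
arm_command:
  series:
    - {"xyz": [0, 0.004, -0.001], "yaw": 0, "gripper": 0.03}
    - {"xyz": [-0.01, 0.004, -0.001], "yaw": 0, "gripper": 0.03}
    - {"xyz": [-0.02, 0.004, -0.001], "yaw": 0, "gripper": 0.03}
    - {"xyz": [-0.03, 0.004, -0.001], "yaw": 0, "gripper": 0.03}
    - {"xyz": [-0.04, 0.004, -0.001], "yaw": 0, "gripper": 0.03}
    - {"xyz": [-0.05, 0.004, -0.001], "yaw": 0, "gripper": 0.03}
    - {"xyz": [-0.06, 0.004, -0.001], "yaw": 0, "gripper": 0.03}
    - {"xyz": [-0.07, 0.004, -0.001], "yaw": 0, "gripper": 0.03}
    - {"xyz": [-0.08, 0.004, -0.001], "yaw": 0, "gripper": 0.03}
    - {"xyz": [-0.088, 0.004, -0.001], "yaw": 0, "gripper": 0.03}
    - {"xyz": [-0.09, 0.004, -0.001], "yaw": 0, "gripper": 0.03}
    - {"xyz": [-0.09, 0.004, -0.001], "yaw": 0, "gripper": 0.03}
    - {"xyz": [-0.09, 0.004, -0.001], "yaw": 0, "gripper": 0.03}

```text
time_s: 5.15
tool_pos: [0.6084, -0.0189, 0.1182]
tool_rot: [2.08, 2.353, 0.001]
force: [0.5, -2.8, 9.0]
gripper_width: 0.441
grip_force: 37.2
```

```bash
python3 -c "
from h import *
im,d,c=snap('scene');cv2.imwrite('pics/s2.png',cv2.resize(im[100:270,230:430],None,fx=4,fy=4,interpolation=cv2.INTER_CUBIC)[:600])
plan(toW(.0045,.046),.116)"
```

```text
shift [ 0.0903 -0.0041  0.0021] yaw -0.001 pos [ 0.6084 -0.0189  0.1181] t 5.2 F [ 0.4 -2.5  8.9] w 0.0375 gf 37.16026246547699
```

View pics/s2.png

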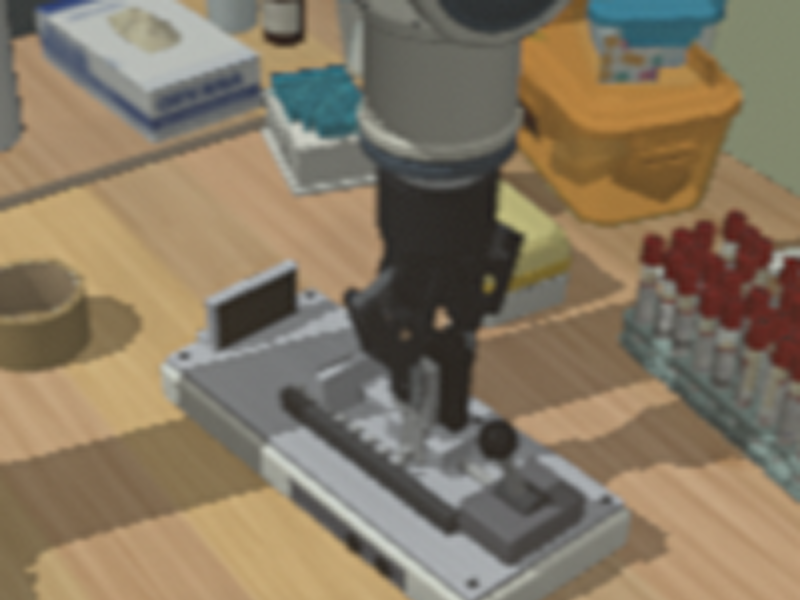

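The jaw is all the way back: its block now sits at about (420,420) and the plate in front of the fixed jaw (255,305) is clear. Release, rise, and go over the bottle.

Request:
arm_command:
  series:
    - {"xyz": [0, 0, 0], "yaw": 0, "gripper": 0.085}
    - {"xyz": [0, 0, 0], "yaw": 0, "gripper": 0.085}
    - {"xyz": [0, 0, 0], "yaw": 0, "gripper": 0.085}
    - {"xyz": [0, 0, 0], "yaw": 0, "gripper": 0.085}
    - {"xyz": [0, 0, -0.03], "yaw": 0, "gripper": 0.085}
    - {"xyz": [0, 0, -0.08], "yaw": 0, "gripper": 0.085}
    - {"xyz": [0, 0, -0.12], "yaw": 0, "gripper": 0.085}
    - {"xyz": [-0.06, -0.009, -0.12], "yaw": 0, "gripper": 0.085}
    - {"xyz": [-0.12, -0.018, -0.12], "yaw": 0, "gripper": 0.085}
    - {"xyz": [-0.18, -0.027, -0.12], "yaw": 0, "gripper": 0.085}
    - {"xyz": [-0.24, -0.036, -0.12], "yaw": 0, "gripper": 0.085}
    - {"xyz": [-0.3, -0.045, -0.12], "yaw": 0, "gripper": 0.085}
    - {"xyz": [-0.35, -0.049, -0.12], "yaw": 0, "gripper": 0.085}
    - {"xyz": [-0.35, -0.049, -0.12], "yaw": 0, "gripper": 0.085}
    - {"xyz": [-0.35, -0.049, -0.12], "yaw": 0, "gripper": 0.085}
    - {"xyz": [-0.35, -0.049, -0.12], "yaw": 0, "gripper": 0.085}

```text
time_s: 7.2
tool_pos: [0.6024, -0.3708, 0.2374]
tool_rot: [-2.079, -2.355, -0.0]
force: [0.2, 0.1, 0.6]
gripper_width: 0.992
grip_force: 0.0
```

```bash
python3 -c "
from h import *
im,d,c=snap('scene');W=cloud(d,c);S=toS(W,SC,SY)
x,y,z=S[...,0],S[...,1],S[...,2]
m=(z>.1)&(z<.145)&(abs(x)<.05)&(abs(y+.03)<.06)
print('grip pts',np.percentile(S[m&(x>0)],[2,50,98],axis=0).round(4),np.percentile(S[m&(x<0)],[2,50,98],axis=0).round(4))
cv2.imwrite('pics/s3.png',cv2.resize(im[170:340,300:500],None,fx=3,fy=3))
plan([.603,-.372],.076)"
```

```text
grip pts [[ 0.0098 -0.0656  0.1021]
 [ 0.013  -0.0518  0.1249]
 [ 0.0254 -0.0272  0.1364]] [[-0.0226 -0.0634  0.1013]
 [-0.0202 -0.0485  0.1228]
 [-0.0111 -0.0283  0.1361]]
shift [-0.0013  0.0004  0.1615] yaw 0.0 pos [ 0.6024 -0.3708  0.2375] t 7.25 F [0.5 0.3 0.3] w 0.0846 gf 0.0
```

View pics/s3.png

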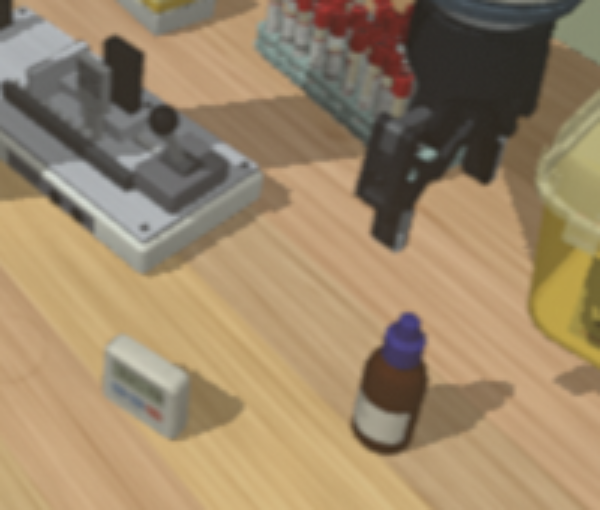

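Gripper is above the bottle (390,390) and the jaw stayed back. Descend and grip.

Request:
arm_command:
  series:
    - {"xyz": [-0.001, 0, 0.04], "yaw": 0, "gripper": 0.085}
    - {"xyz": [-0.001, 0, 0.08], "yaw": 0, "gripper": 0.085}
    - {"xyz": [-0.001, 0, 0.11], "yaw": 0, "gripper": 0.085}
    - {"xyz": [-0.001, 0, 0.135], "yaw": 0, "gripper": 0.085}
    - {"xyz": [-0.001, 0, 0.15], "yaw": 0, "gripper": 0.085}
    - {"xyz": [-0.001, 0, 0.161], "yaw": 0, "gripper": 0.085}
    - {"xyz": [-0.001, 0, 0.161], "yaw": 0, "gripper": 0.085}
    - {"xyz": [-0.001, 0, 0.161], "yaw": 0, "gripper": 0.06}
    - {"xyz": [-0.001, 0, 0.161], "yaw": 0, "gripper": 0.05}
    - {"xyz": [-0.001, 0, 0.161], "yaw": 0, "gripper": 0.045}
    - {"xyz": [-0.001, 0, 0.161], "yaw": 0, "gripper": 0.035}
    - {"xyz": [-0.001, 0, 0.161], "yaw": 0, "gripper": 0.035}
    - {"xyz": [-0.001, 0, 0.161], "yaw": 0, "gripper": 0.035}
    - {"xyz": [-0.001, 0, 0.161], "yaw": 0, "gripper": 0.035}
  squeeze: 35

```text
time_s: 9.0
tool_pos: [0.6028, -0.3733, 0.0772]
tool_rot: [2.08, 2.353, 0.0]
force: [0.9, 0.1, 7.5]
gripper_width: 0.511
grip_force: 34.6
```

```bash
python3 -c "
from h import *
plan(toW(.002,.112),.125)"
```

```text
shift [ 0.5073  0.0424 -0.0483] yaw -0.001 pos [ 0.6028 -0.3733  0.0772] t 9.0 F [0.9 0.1 7.5] w 0.0436 gf 34.5833158493042
```

Request:
arm_command:
  series:
    - {"xyz": [0, 0, -0.02], "yaw": 0, "gripper": 0.035}
    - {"xyz": [0, 0, -0.05], "yaw": 0, "gripper": 0.035}
    - {"xyz": [0, 0, -0.09], "yaw": 0, "gripper": 0.035}
    - {"xyz": [0, 0, -0.13], "yaw": 0, "gripper": 0.035}
    - {"xyz": [0, 0, -0.17], "yaw": 0, "gripper": 0.035}
    - {"xyz": [0, 0, -0.2], "yaw": 0, "gripper": 0.035}
    - {"xyz": [0.03, 0.002, -0.2], "yaw": 0, "gripper": 0.035}
    - {"xyz": [0.08, 0.006, -0.2], "yaw": 0, "gripper": 0.035}
    - {"xyz": [0.13, 0.01, -0.2], "yaw": 0, "gripper": 0.035}
    - {"xyz": [0.18, 0.014, -0.2], "yaw": 0, "gripper": 0.035}
    - {"xyz": [0.23, 0.018, -0.2], "yaw": 0, "gripper": 0.035}
    - {"xyz": [0.28, 0.022, -0.2], "yaw": 0, "gripper": 0.035}
    - {"xyz": [0.33, 0.027, -0.2], "yaw": 0, "gripper": 0.035}
    - {"xyz": [0.38, 0.032, -0.2], "yaw": 0, "gripper": 0.035}
    - {"xyz": [0.43, 0.036, -0.2], "yaw": 0, "gripper": 0.035}
    - {"xyz": [0.475, 0.04, -0.2], "yaw": 0, "gripper": 0.035}
    - {"xyz": [0.5, 0.042, -0.2], "yaw": 0, "gripper": 0.035}
    - {"xyz": [0.507, 0.042, -0.2], "yaw": 0, "gripper": 0.035}
    - {"xyz": [0.507, 0.042, -0.2], "yaw": 0, "gripper": 0.035}
    - {"xyz": [0.507, 0.042, -0.2], "yaw": 0, "gripper": 0.035}

```text
time_s: 11.5
tool_pos: [0.5819, 0.1343, 0.2765]
tool_rot: [2.082, 2.353, -0.0]
force: [0.1, -0.1, -1.4]
gripper_width: 0.513
grip_force: 36.2
```

```bash
python3 -c "
from h import *
im,d,c=snap('scene');W=cloud(d,c);S=toS(W,SC,SY)
cv2.imwrite('pics/s4.png',cv2.resize(im[60:260,230:430],None,fx=3,fy=3))
hsv=cv2.cvtColor(im,cv2.COLOR_BGR2HSV)
k=(abs(S[...,0])<.04)&(abs(S[...,1]-.11)<.05)&(S[...,2]>.16)&(S[...,2]<.34)
q=S[k];
for lo in np.arange(.18,.34,.02):
  p=q[(q[:,2]>lo)&(q[:,2]<lo+.02)]; print(round(lo,2),len(p),p.min(0).round(3) if len(p) else '',p.max(0).round(3) if len(p) else '')
plan(toW(.002,.112),.125)"
```

```text
0.18 0  
0.2 85 [-0.019  0.086  0.202] [0.016 0.124 0.22 ]
0.22 106 [-0.021  0.087  0.22 ] [0.02  0.119 0.239]
0.24 111 [-0.022  0.086  0.24 ] [0.016 0.122 0.26 ]
0.26 165 [-0.036  0.086  0.26 ] [0.035 0.117 0.28 ]
0.28 195 [-0.037  0.09   0.28 ] [0.036 0.121 0.3  ]
0.3 184 [-0.038  0.094  0.3  ] [0.039 0.124 0.32 ]
0.32 156 [-0.03   0.091  0.32 ] [0.03  0.127 0.34 ]
0.34 0  
shift [0.001  0.0009 0.1514] yaw -0.002 pos [0.5819 0.1343 0.2764] t 11.55 F [ 0.4  0.3 -2.6] w 0.0438 gf 36.195799112319946
```

View pics/s4.png

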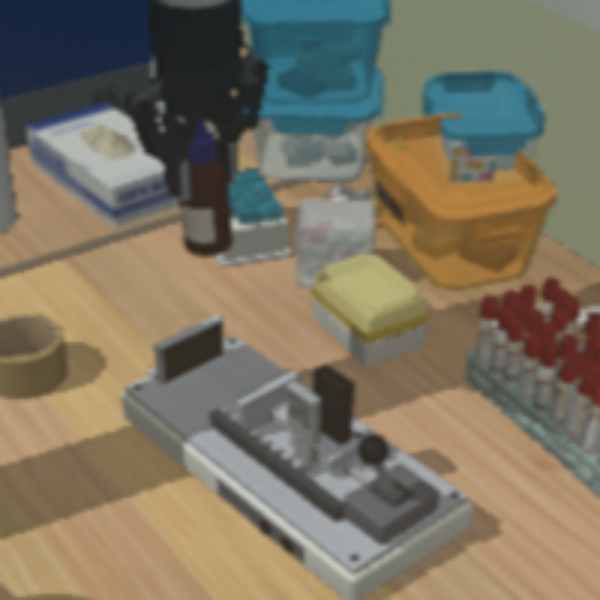

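The bottle hangs upright at (207,210) with its foot near z=0.20. The plate below, between the fixed jaw (190,350) and sliding jaw (270,395), is free. Lower it.

Request:
arm_command:
  series:
    - {"xyz": [0.001, 0.001, 0.04], "yaw": 0, "gripper": 0.035}
    - {"xyz": [0.001, 0.001, 0.08], "yaw": 0, "gripper": 0.035}
    - {"xyz": [0.001, 0.001, 0.11], "yaw": 0, "gripper": 0.035}
    - {"xyz": [0.001, 0.001, 0.13], "yaw": 0, "gripper": 0.035}
    - {"xyz": [0.001, 0.001, 0.142], "yaw": 0, "gripper": 0.035}
    - {"xyz": [0.001, 0.001, 0.149], "yaw": 0, "gripper": 0.035}
    - {"xyz": [0.001, 0.001, 0.152], "yaw": 0, "gripper": 0.035}
    - {"xyz": [0.001, 0.001, 0.154], "yaw": 0, "gripper": 0.035}
    - {"xyz": [0.001, 0.001, 0.154], "yaw": 0, "gripper": 0.035}

```text
time_s: 12.68
tool_pos: [0.5828, 0.1365, 0.1226]
tool_rot: [2.08, 2.354, 0.001]
force: [-1.4, -0.4, -1.2]
gripper_width: 0.511
grip_force: 36.2
```

Request:
arm_command:
  series:
    - {"xyz": [0, 0, 0.001], "yaw": 0, "gripper": 0.035}
    - {"xyz": [0, 0, 0.002], "yaw": 0, "gripper": 0.035}
    - {"xyz": [0, 0, 0.002], "yaw": 0, "gripper": 0.035}

```text
time_s: 13.05
tool_pos: [0.5831, 0.1366, 0.1211]
tool_rot: [2.08, 2.353, 0.002]
force: [-1.4, -0.1, 9.6]
gripper_width: 0.51
grip_force: 37.0
```

Contact with the plate. Release and rise.

Request:
arm_command:
  series:
    - {"xyz": [0, 0, -0.001], "yaw": 0, "gripper": 0.035}
    - {"xyz": [0, 0, -0.001], "yaw": 0, "gripper": 0.05}
    - {"xyz": [0, 0, -0.001], "yaw": 0, "gripper": 0.06}
    - {"xyz": [0, 0, -0.001], "yaw": 0, "gripper": 0.085}
    - {"xyz": [0, 0, -0.001], "yaw": 0, "gripper": 0.085}
    - {"xyz": [0, 0, -0.001], "yaw": 0, "gripper": 0.085}
    - {"xyz": [0, 0, -0.001], "yaw": 0, "gripper": 0.085}
    - {"xyz": [0, 0, -0.03], "yaw": 0, "gripper": 0.085}
    - {"xyz": [0, 0, -0.07], "yaw": 0, "gripper": 0.085}
    - {"xyz": [0, 0, -0.11], "yaw": 0, "gripper": 0.085}
    - {"xyz": [0, 0, -0.13], "yaw": 0, "gripper": 0.085}
    - {"xyz": [0, 0, -0.13], "yaw": 0, "gripper": 0.085}

```text
time_s: 14.55
tool_pos: [0.5833, 0.1366, 0.2517]
tool_rot: [2.079, 2.352, 0.003]
force: [0.3, -0.3, -0.3]
gripper_width: 0.996
grip_force: 0.0
```

```bash
python3 -c "
from h import *
im,d,c=snap('scene');W=cloud(d,c);S=toS(W,SC,SY)
cv2.imwrite('pics/s5.png',cv2.resize(im[100:270,230:430],None,fx=3,fy=3))
k=(abs(S[...,0])<.05)&(abs(S[...,1]-.105)<.03)&(S[...,2]<.18)
q=S[k]
for lo in (.05,.07,.095,.13,.155):
  p=q[(q[:,2]>lo)&(q[:,2]<lo+.02)]; print(round(lo,2),len(p),p.min(0).round(3) if len(p) else '',p.max(0).round(3) if len(p) else '')
plan([.6084,-.0189],.118)"
```

```text
0.05 85 [-0.018  0.089  0.05 ] [0.023 0.121 0.07 ]
0.07 81 [-0.019  0.088  0.07 ] [0.017 0.12  0.09 ]
0.1 89 [-0.018  0.089  0.095] [0.018 0.126 0.115]
0.13 55 [-0.009  0.097  0.13 ] [0.015 0.118 0.15 ]
0.15 50 [-0.005  0.099  0.155] [0.014 0.121 0.173]
shift [-0.1574  0.0064  0.1323] yaw -0.001 pos [0.5827 0.1365 0.2503] t 14.6 F [-0.6 -0.2  0.7] w 0.0853 gf 0.0
```

View pics/s5.png

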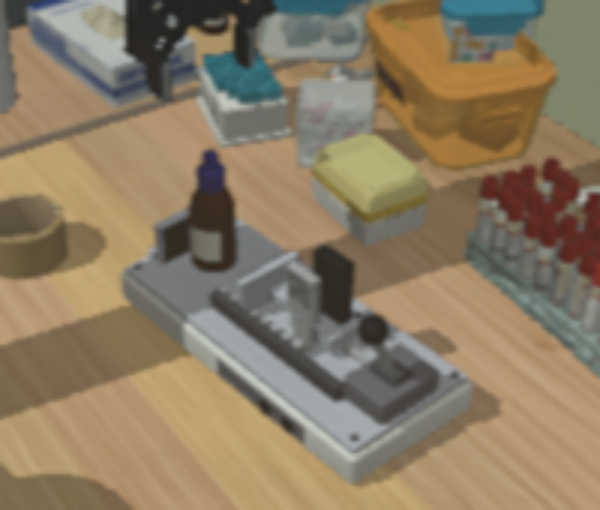

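The bottle stands upright on the plate at (213,235), in front of the fixed jaw. Return to the tab.

Request:
arm_command:
  series:
    - {"xyz": [-0.05, 0.002, 0], "yaw": 0, "gripper": 0.085}
    - {"xyz": [-0.1, 0.004, 0], "yaw": 0, "gripper": 0.085}
    - {"xyz": [-0.14, 0.006, 0], "yaw": 0, "gripper": 0.085}
    - {"xyz": [-0.157, 0.006, 0], "yaw": 0, "gripper": 0.085}
    - {"xyz": [-0.157, 0.006, 0.0], "yaw": 0, "gripper": 0.085}
    - {"xyz": [-0.157, 0.006, 0.04], "yaw": 0, "gripper": 0.085}
    - {"xyz": [-0.157, 0.006, 0.08], "yaw": 0, "gripper": 0.085}
    - {"xyz": [-0.157, 0.006, 0.11], "yaw": 0, "gripper": 0.085}
    - {"xyz": [-0.157, 0.006, 0.133], "yaw": 0, "gripper": 0.085}
    - {"xyz": [-0.157, 0.006, 0.133], "yaw": 0, "gripper": 0.085}
    - {"xyz": [-0.157, 0.006, 0.133], "yaw": 0, "gripper": 0.06}
    - {"xyz": [-0.157, 0.006, 0.133], "yaw": 0, "gripper": 0.03}
    - {"xyz": [-0.157, 0.006, 0.133], "yaw": 0, "gripper": 0.03}
    - {"xyz": [-0.157, 0.006, 0.133], "yaw": 0, "gripper": 0.03}
    - {"xyz": [-0.157, 0.006, 0.133], "yaw": 0, "gripper": 0.03}
    - {"xyz": [-0.157, 0.006, 0.133], "yaw": 0, "gripper": 0.03}
    - {"xyz": [-0.157, 0.006, 0.133], "yaw": 0, "gripper": 0.03}
  squeeze: 34

```text
time_s: 16.73
tool_pos: [0.6083, -0.0185, 0.1187]
tool_rot: [2.08, 2.353, 0.001]
force: [0.3, 0.3, 7.9]
gripper_width: 0.444
grip_force: 38.2
```

Request:
arm_command:
  series:
    - {"xyz": [0.006, 0, 0], "yaw": 0, "gripper": 0.03}
    - {"xyz": [0.012, 0, 0], "yaw": 0, "gripper": 0.03}
    - {"xyz": [0.018, 0, 0], "yaw": 0, "gripper": 0.03}
    - {"xyz": [0.024, 0, 0], "yaw": 0, "gripper": 0.03}
    - {"xyz": [0.03, 0, 0], "yaw": 0, "gripper": 0.03}
    - {"xyz": [0.036, 0, 0], "yaw": 0, "gripper": 0.03}
    - {"xyz": [0.041, 0, 0], "yaw": 0, "gripper": 0.03}
    - {"xyz": [0.045, 0, 0], "yaw": 0, "gripper": 0.03}
    - {"xyz": [0.048, 0, 0], "yaw": 0, "gripper": 0.03}
    - {"xyz": [0.051, 0, 0], "yaw": 0, "gripper": 0.03}
    - {"xyz": [0.053, 0, 0], "yaw": 0, "gripper": 0.03}
    - {"xyz": [0.055, 0, 0], "yaw": 0, "gripper": 0.03}
    - {"xyz": [0.057, 0, 0], "yaw": 0, "gripper": 0.03}
    - {"xyz": [0.058, 0, 0], "yaw": 0, "gripper": 0.03}
    - {"xyz": [0.058, 0, 0], "yaw": 0, "gripper": 0.03}

```text
time_s: 18.6
tool_pos: [0.601, 0.0388, 0.1187]
tool_rot: [2.08, 2.353, 0.001]
force: [-1.7, -1.2, 10.5]
gripper_width: 0.439
grip_force: 37.5
```

```bash
python3 -c "
from h import *
plan(toW(.0086,.046-.029),.118)"
```

```text
shift [0.0031 0.0003 0.0007] yaw -0.001 pos [0.601  0.0388 0.1187] t 18.6 F [-1.7 -1.2 10.5] w 0.0375 gf 37.53543555736542
```

Consistent with about 3 mm to go; creep on.

Request:
arm_command:
  series:
    - {"xyz": [0.001, 0, 0], "yaw": 0, "gripper": 0.03}
    - {"xyz": [0.002, 0, 0], "yaw": 0, "gripper": 0.03}
    - {"xyz": [0.003, 0, 0], "yaw": 0, "gripper": 0.03}
    - {"xyz": [0.003, 0, 0], "yaw": 0, "gripper": 0.03}

```text
time_s: 19.1
tool_pos: [0.6006, 0.0417, 0.1186]
tool_rot: [2.08, 2.353, 0.001]
force: [-1.3, -1.9, 10.5]
gripper_width: 0.44
grip_force: 37.5
```

Request:
arm_command:
  series:
    - {"xyz": [0.001, 0, 0], "yaw": 0, "gripper": 0.03}
    - {"xyz": [0.002, 0, 0], "yaw": 0, "gripper": 0.03}
    - {"xyz": [0.002, 0, 0], "yaw": 0, "gripper": 0.03}

```text
time_s: 19.48
tool_pos: [0.6005, 0.0424, 0.1187]
tool_rot: [2.079, 2.352, -0.001]
force: [-2.0, -16.0, 9.3]
gripper_width: 0.443
grip_force: 37.2
```

The jaw has met the bottle (16 N). Ease a little and let go.

Request:
arm_command:
  series:
    - {"xyz": [-0.001, 0, 0], "yaw": 0, "gripper": 0.05}
    - {"xyz": [-0.001, 0, 0], "yaw": 0, "gripper": 0.07}
    - {"xyz": [-0.001, 0, 0], "yaw": 0, "gripper": 0.085}
    - {"xyz": [-0.001, 0, 0], "yaw": 0, "gripper": 0.085}
    - {"xyz": [-0.001, 0, 0], "yaw": 0, "gripper": 0.085}
    - {"xyz": [-0.001, 0, 0], "yaw": 0, "gripper": 0.085}
    - {"xyz": [-0.001, 0, -0.03], "yaw": 0, "gripper": 0.085}
    - {"xyz": [-0.001, 0, -0.08], "yaw": 0, "gripper": 0.085}
    - {"xyz": [-0.001, 0, -0.12], "yaw": 0, "gripper": 0.085}
    - {"xyz": [-0.03, -0.08, -0.12], "yaw": 0, "gripper": 0.0}
    - {"xyz": [-0.08, -0.1, -0.12], "yaw": 0, "gripper": 0.0}
    - {"xyz": [-0.13, -0.1, -0.12], "yaw": 0, "gripper": 0.0}
    - {"xyz": [-0.15, -0.1, -0.12], "yaw": 0, "gripper": 0.0}
    - {"xyz": [-0.15, -0.1, -0.12], "yaw": 0, "gripper": 0.0}
    - {"xyz": [-0.15, -0.1, -0.12], "yaw": 0, "gripper": 0.0}
    - {"xyz": [-0.15, -0.1, -0.12], "yaw": 0, "gripper": 0.0}

```text
time_s: 21.48
tool_pos: [0.5193, -0.116, 0.2372]
tool_rot: [-2.079, -2.355, 0.0]
force: [-0.2, 0.2, 0.3]
gripper_width: 0.001
grip_force: 0.0
```

```bash
python3 -c "
from h import *
im,d,c=snap('scene');W=cloud(d,c);S=toS(W,SC,SY)
cv2.imwrite('pics/s6.png',cv2.resize(im[100:270,230:430],None,fx=4,fy=4,interpolation=cv2.INTER_CUBIC)[:600])
x,y,z=S[...,0],S[...,1],S[...,2]
m=(z>.1)&(z<.14)&(abs(x)<.05)&(abs(y-.015)<.04)
for k in (x>0,x<0): print(np.percentile(S[m&k],[2,50,98],axis=0).round(4))
k=(z>.118)&(z<.15)&(abs(y+.14)<.03)&(abs(x)<.06)
print('knob',np.percentile(S[k],[2,50,98],axis=0).round(4))
plan(toW(-.085,-.137),.127)"
```

```text
[[0.0091 0.0156 0.1005]
 [0.0116 0.0231 0.109 ]
 [0.0131 0.0335 0.117 ]]
[[-0.0229 -0.0024  0.1008]
 [-0.0199  0.013   0.1215]
 [-0.0127  0.0344  0.1357]]
knob [[-0.0351 -0.1498  0.1264]
 [-0.0273 -0.1426  0.1379]
 [-0.0154 -0.13    0.1452]]
shift [-0.0073  0.007   0.1102] yaw 0.0 pos [ 0.5193 -0.1161  0.2372] t 21.525 F [-0.4  0.1  0.4] w 0.0004 gf 0.0
```

View pics/s6.png

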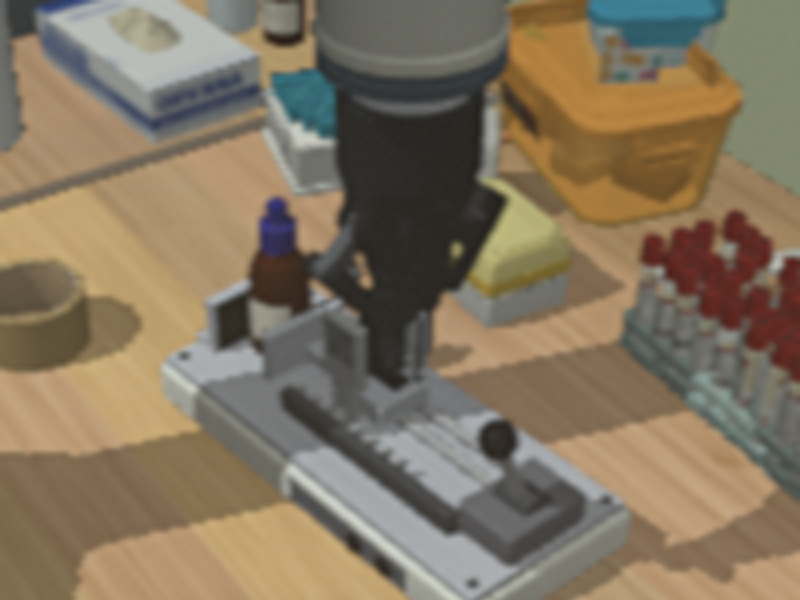

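The bottle is clamped between the jaws (278,290), the tab is sprung out (front face back at x = -23 mm), and the lever knob (497,438) still leans to the front. Now the lever.

Request:
arm_command:
  series:
    - {"xyz": [-0.009, 0.005, 0.03], "yaw": 0, "gripper": 0}
    - {"xyz": [-0.009, 0.005, 0.07], "yaw": 0, "gripper": 0}
    - {"xyz": [-0.009, 0.005, 0.1], "yaw": 0, "gripper": 0}
    - {"xyz": [-0.009, 0.005, 0.107], "yaw": 0, "gripper": 0}
    - {"xyz": [-0.009, 0.015, 0.107], "yaw": 0, "gripper": 0}
    - {"xyz": [-0.009, 0.025, 0.107], "yaw": 0, "gripper": 0}
    - {"xyz": [-0.009, 0.035, 0.107], "yaw": 0, "gripper": 0}
    - {"xyz": [-0.009, 0.045, 0.107], "yaw": 0, "gripper": 0}
    - {"xyz": [-0.009, 0.055, 0.107], "yaw": 0, "gripper": 0}
    - {"xyz": [-0.009, 0.065, 0.107], "yaw": 0, "gripper": 0}
    - {"xyz": [-0.009, 0.075, 0.107], "yaw": 0, "gripper": 0}
    - {"xyz": [-0.009, 0.085, 0.107], "yaw": 0, "gripper": 0}
    - {"xyz": [-0.009, 0.09, 0.107], "yaw": 0, "gripper": 0}
    - {"xyz": [-0.009, 0.094, 0.107], "yaw": 0, "gripper": 0}
    - {"xyz": [-0.009, 0.094, 0.107], "yaw": 0, "gripper": 0}

```text
time_s: 23.4
tool_pos: [0.6139, -0.1146, 0.1303]
tool_rot: [2.081, 2.354, 0.0]
force: [-1.2, -1.0, -0.1]
gripper_width: -0.001
grip_force: 0.0
```

Creep on until the stop is felt.

Request:
arm_command:
  series:
    - {"xyz": [0, 0.002, 0], "yaw": 0, "gripper": 0}
    - {"xyz": [0, 0.004, 0], "yaw": 0, "gripper": 0}
    - {"xyz": [0, 0.006, 0], "yaw": 0, "gripper": 0}
    - {"xyz": [0, 0.006, 0], "yaw": 0, "gripper": 0}

```text
time_s: 23.9
tool_pos: [0.6198, -0.1139, 0.1303]
tool_rot: [2.081, 2.354, 0.0]
force: [-0.0, -0.5, -0.2]
gripper_width: 0.0
grip_force: 0.0
```

Request:
arm_command:
  series:
    - {"xyz": [0, 0.002, 0], "yaw": 0, "gripper": 0}
    - {"xyz": [0, 0.004, 0], "yaw": 0, "gripper": 0}
    - {"xyz": [0, 0.006, 0], "yaw": 0, "gripper": 0}
    - {"xyz": [0, 0.006, 0], "yaw": 0, "gripper": 0}

```text
time_s: 24.4
tool_pos: [0.6234, -0.1133, 0.1299]
tool_rot: [-2.078, -2.351, 0.005]
force: [-16.3, -4.0, 8.0]
gripper_width: -0.003
grip_force: 8.5
```

```bash
python3 -c "
from h import *
im,d,c=snap('scene')
cv2.imwrite('pics/s7.png',cv2.resize(im[100:270,230:430],None,fx=4,fy=4,interpolation=cv2.INTER_CUBIC)[:600])
plan(toW(.01,-.137),.127)"
```

```text
shift [ 0.0028 -0.0017  0.003 ] yaw -0.001 pos [ 0.6234 -0.1133  0.13  ] t 24.45 F [-16.   -3.9   7.3] w -0.0 gf 8.374204337596893
```

View pics/s7.png

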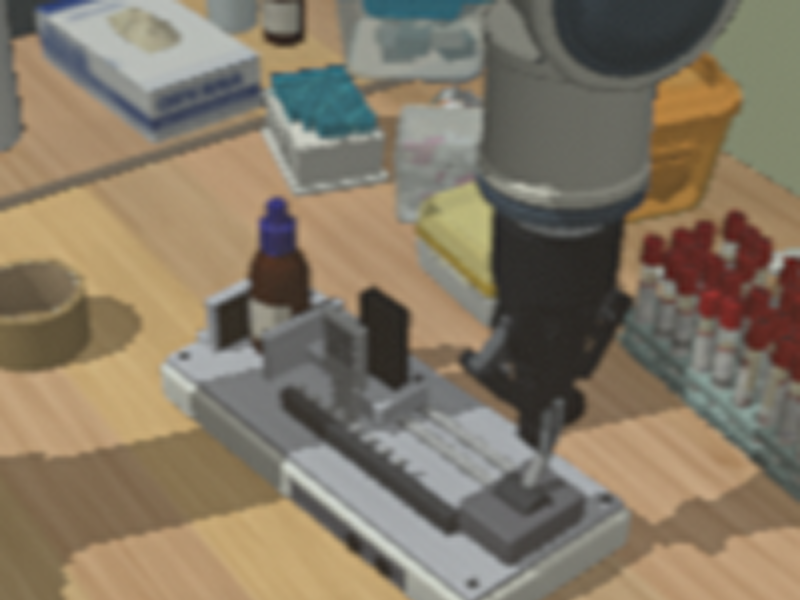

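The lever now leans back (shaft at (545,450), knob behind the fingers) with 16 N at its stop, and the bottle is still clamped. Back off and rise.

Request:
arm_command:
  series:
    - {"xyz": [0, -0.02, 0], "yaw": 0, "gripper": 0}
    - {"xyz": [0, -0.05, 0], "yaw": 0, "gripper": 0}
    - {"xyz": [0, -0.09, 0], "yaw": 0, "gripper": 0}
    - {"xyz": [0, -0.09, -0.04], "yaw": 0, "gripper": 0}
    - {"xyz": [0, -0.09, -0.09], "yaw": 0, "gripper": 0}
    - {"xyz": [0, -0.09, -0.12], "yaw": 0, "gripper": 0}
    - {"xyz": [0, -0.09, -0.12], "yaw": 0, "gripper": 0}
    - {"xyz": [0, -0.09, -0.12], "yaw": 0, "gripper": 0}
    - {"xyz": [0, -0.09, -0.12], "yaw": 0, "gripper": 0}

```text
time_s: 25.58
tool_pos: [0.5359, -0.124, 0.2492]
tool_rot: [-2.08, -2.353, 0.001]
force: [-0.4, 0.0, -1.2]
gripper_width: 0.003
grip_force: 0.0
```

```bash
python3 -c "
from h import *
im,d,c=snap('scene');W=cloud(d,c);S=toS(W,SC,SY)
x,y,z=S[...,0],S[...,1],S[...,2]
k=(z>.118)&(z<.15)&(abs(y+.14)<.03)&(abs(x)<.06)
print('knob',np.percentile(S[k],[2,50,98],axis=0).round(4))
m=(z>.1)&(z<.14)&(x>-.05)&(x<0)&(abs(y-.015)<.04)
print('tab',np.percentile(S[m],[2,50,98],axis=0).round(4))
plan([0,0],.1)"
```

```text
knob [[ 0.024  -0.1503  0.1208]
 [ 0.0316 -0.142   0.1342]
 [ 0.044  -0.1295  0.1414]]
tab [[-0.0227 -0.0021  0.1011]
 [-0.0201  0.0129  0.1214]
 [-0.0124  0.0338  0.136 ]]
shift [ 0.1887 -0.5164  0.1502] yaw -0.001 pos [ 0.5359 -0.124   0.2493] t 25.625 F [ 0.5 -0.7  1. ] w -0.0001 gf 0.0
```

The knob is at x = +34 mm (fully over) and the tab is sprung out.

```bash
python3 -c "
from workcell import bot
print(bot.sign_off())"
```

```text
the job is handed in; nothing more can be done
None
```

The bottle is clamped upright against the fixed jaw, the lock tab is sprung out, the run lever is fully over to the back, and the job was handed in at about 26 s; no verdict was returned.

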